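Weigh two pepper mills against each other and put the fuller one on the cruet tray

ROBOT

A 7-joint arm with a two-finger parallel gripper is mounted at the origin on the work surface; the furniture and walls round the work are solid. World frame = base frame: x ahead of the robot, y to its left, z up, the work surface at z = 0. Lengths are in m, angles in rad, forces in N, time in s.
With the tool pointing down it reaches from about 0.35 to 0.9 m from the base axis. Payload 8.1 kg.
Tool frame: the origin (TCP) lies midway between the tips of the shut fingers; the grasp point (between the pads) lies 19 mm behind it; z points along the fingers, y is the line along which they close (so a half turn about z gives the same grasp; the last joint's range is limited). The gripper opens to 92 mm and grips with 3 to 60 N. Pads are 19 mm wide; open, the fingers measure 130 mm over their backs; the gripper's body (75 mm by 190 mm) begins 47 mm behind the grasp point.
Start: joints at [-1.34, 0.434, 0.025, 1.573, -0.012, 1.134, -0.075], TCP at [0.205, 0.591, 0.227] pointing down, gripper open.
Joint ranges: [-2.62, 2.62], [-0.44, 2.09], [-1.27, 1.32], [0.08, 2.57], [-1.32, 4.46], [0.12, 2], [-2.74, 2.74]. Speed limits (rad/s): [2.22, 2.22, 3.01, 3.01, 3.14, 3.14, 3.14].

INTERFACE

Orientations are given as a rotation vector (axis times angle).
In Python, from cell import arm gives the robot as it stands.
- The arm moves only by the tool carry_out, never from a script. Its arguments are lists of equal length, an entry for each row: "claw": the finger opening in cm, from 0 to 9.18; "delta_pos": the shift along the tool's x, y, z in cm, a list of three; "angular": the turn, a rotation vector about the tool's x, y, z in rad, a list of three. In form: {"claw": [claw, ...], "delta_pos": [[dx, dy, dz], ...], "angular": [[ax, ay, az], ...]}. A call has 1 to 20 rows; each row shifts and turns the commanded pose from where the row before left it, along the tool's axes as they then stand; what a row does not reach is not made up. A row lasts 1/10 s, in which the tool goes at most 50 mm and 8.59 degrees, less where a joint would pass 70% of its speed; a pose out of reach is approached as far as the arm can. A call with a gripper value outside its range is refused whole. The fingers move at their own pace and stop on an object; "force" is the grip in N (left out, the last holds). Time passes only in rows, so rows that do not move let the fingers close. It gives the time, the measured TCP pose, the force, the opening and the grip force at its end, in the units of the state.
- arm.observe(): the state, without advancing time (a new reading comes with each control period).
- arm.get_image(name): name is "scene" or "top"; returns a dict with "frame" (480x640x3 uint8, red, green, blue), "mtx" (3x3 intrinsics, pixels), "T" (4x4, takes a point from camera to world coordinates). Camera axes: x right, y down, z forward; pixel columns grow to the right and rows downward; lengths in m; the calibration is good to about 2 mm. A picture is of the moment at which its call begins. There is no depth.
- arm.sign_off(): hands the job in; it is judged then, once.
Trained networks look in a picture, given as the dict that the camera call returned (one of the last four; its "shot" number tells which), for a name from the list of things; names that differ only in an ending like _2 or _b are one class to them, and where a whole thing is asked for, a point or a joint stands for the part that bears it (a point fixed in the world has none). Each returns a list of dicts, best first, with "conf" (0 to 1); they miss things now and then, are a little off and sometimes report something else, mostly with a low value. They report only what shows in the picture. A call takes as long as a camera call. They do not tell look-alikes from the thing itself.
- arm.look_for(label, picture): "centre" ([column, row] as shares, 0 to 1, of the picture: columns of its width, rows of its height, amid what is visible of it).
- arm.trace(label, picture): "region" (480x640 bool, what is visible of it) and "centre" ([column, row] as shares, 0 to 1, of the picture: columns of its width, rows of its height, amid what is visible of it).
- arm.place_of(label, picture): "centre" ([column, row] as shares, 0 to 1, of the picture: columns of its width, rows of its height: a listed point, or the origin of a listed thing).
The state is a dict: "clock": time; "joints": joint angles; "dq": joint speeds; "joint_efforts": joint torques, N m; "position": TCP position; "ee_rot": TCP orientation; "force": force on the tool from outside, world axes, zero at the start; "ft_torque": the same for the moment, N m; "width": opening from 0.0 (shut) to 1.0 (fully open); "gripper_force": force on a finger pad.
Only numpy, scipy, OpenCV 4.12 (cv2) and the standard library are available. Lean on these libraries where they do the work, as an engineer would, in place of code of your own. Each camera call takes 0.05 s, during which the arm holds its last target. There are 200 camera calls.

TASK

Find out which pepper mill is fuller: set one down into each cup of the two-pan scale, its foot fully home on the cup's floor, let go of both and let the beam tip right over. Then lift the heavier mill out and stand it on the free half of the cruet tray beside the salt shaker; leave the lighter one seated in its cup for refilling. Be gentle with the scale, it must never take a jolt or more than about 25 N (the cups lie a little off their places, so feel the feet in); keep the mills upright and do not push the salt shaker, the spice jar or the ramekin.

Things in the scene. Friction and masses are not known exactly. Their poses are not given: they have to be found in the camera images.
- scale: two-pan counter scale, equal arms, grey base 94 x 236 mm, fixed; origin at the centre of its underside, y along the beam. At each end a level steel cup, 61.4 mm inside, 12 mm deep, rim 73 mm across. One sinks as the other rises; the empty beam stays where it is left and yields to 0.2 N; a heavier mill tips it fully in 2 s. Post with needle between the cups, 56 mm wide in y, 128 mm high
- place_left (a point): where the left cup (scale's +y end) belongs: centre of its floor when down on its soft stop (17.6 mm higher when fully up). Fixed point; the true cup, loose on rubber, lies up to 8 mm off it along scale x and along y, unmeasured: feel or see it. It shifts only under over 8 N sideways. With the cup pressed down, a foot fully home is at this height, one caught on the rim 12 mm higher
- place_right (a point): where the right cup (scale's -y end) belongs: centre of its floor when down on its soft stop (17.6 mm higher when fully up). Fixed point; the true cup, loose on rubber, lies up to 8 mm off it along scale x and along y, unmeasured: feel or see it. It shifts only under over 8 N sideways. With the cup pressed down, a foot fully home is at this height, one caught on the rim 12 mm higher
- mill_a: one of two identical-looking wooden pepper mills, 170 mm tall, upright; origin at the centre of its underside, z up. Flat round foot 58 mm across; straight shoulder about 47 mm across, 102 to 122 mm up (good to grip, at 113 mm); round head 49 mm across above it, knob up to 170 mm. Each weighs 0.15 to 0.4 kg; one holds at least 50 g more pepper, only weighing tells which
- mill_b: one of two identical-looking wooden pepper mills, 170 mm tall, upright; origin at the centre of its underside, z up. Flat round foot 58 mm across; straight shoulder about 47 mm across, 102 to 122 mm up (good to grip, at 113 mm); round head 49 mm across above it, knob up to 170 mm. Each weighs 0.15 to 0.4 kg; one holds at least 50 g more pepper, only weighing tells which
- tray: low black cruet tray, 150 mm along its x, 110 mm along its y, fixed; origin at the centre of its underside, floor 4 mm up, rim 12 mm up and 4 mm thick. The salt shaker stands on its +x half; the -x half, with its middle 35 mm from the origin, is free for a mill
- salt_shaker: glass salt shaker, 44 mm across, 90 mm tall, loose on the +x half of the tray; origin at the centre of its underside
- spice_jar: glass spice jar with a black lid, 65 mm across, 94 mm tall, bystander; origin at the centre of its underside
- ramekin: white ramekin with sauce, 69 mm across, 42 mm tall, bystander; origin at the centre of its underside
Mind the look-alikes: they are no part of the job. Leave any purple look-alike of the salt_shaker alone.

How it is judged:
On the way, in this order (a step that is already met when the one before it is completed fails the run):
1. the mills stand fully home and upright in opposite cups of the scale, let go, and the heavier one has sunk to the stop (((x of mill_a in the frame of scale between -0.0125 and 0.0125 m and y of mill_a in the frame of scale between 0.0975 and 0.1225 m and z of mill_a in the frame of scale between 0.0765 and 0.083 m and angle between each of mill_a, mill_b's own z axis and vertical below 0.06 rad and x of mill_b in the frame of scale between -0.0125 and 0.0125 m and y of mill_b in the frame of scale between -0.1225 and -0.0975 m and z of mill_b in the frame of scale between 0.094 and 0.1005 m) or (x of mill_a in the frame of scale between -0.0125 and 0.0125 m and y of mill_a in the frame of scale between -0.1225 and -0.0975 m and z of mill_a in the frame of scale between 0.0765 and 0.083 m and angle between each of mill_a, mill_b's own z axis and vertical below 0.06 rad and x of mill_b in the frame of scale between -0.0125 and 0.0125 m and y of mill_b in the frame of scale between 0.0975 and 0.1225 m and z of mill_b in the frame of scale between 0.094 and 0.1005 m) or (x of mill_b in the frame of scale between -0.0125 and 0.0125 m and y of mill_b in the frame of scale between 0.0975 and 0.1225 m and z of mill_b in the frame of scale between 0.0765 and 0.083 m and angle between each of mill_b, mill_a's own z axis and vertical below 0.06 rad and x of mill_a in the frame of scale between -0.0125 and 0.0125 m and y of mill_a in the frame of scale between -0.1225 and -0.0975 m and z of mill_a in the frame of scale between 0.094 and 0.1005 m) or (x of mill_b in the frame of scale between -0.0125 and 0.0125 m and y of mill_b in the frame of scale between -0.1225 and -0.0975 m and z of mill_b in the frame of scale between 0.0765 and 0.083 m and angle between each of mill_b, mill_a's own z axis and vertical below 0.06 rad and x of mill_a in the frame of scale between -0.0125 and 0.0125 m and y of mill_a in the frame of scale between 0.0975 and 0.1225 m and z of mill_a in the frame of scale between 0.094 and 0.1005 m)) and contact force between the fingers and mill_a below 0.05 N and contact force between the fingers and mill_b below 0.05 N), for 0.3 s.
2. the mill that had sunk is lifted out of its cup, and the other one goes down (((contact force between the fingers and mill_a above 0.5 N and z of mill_a in the frame of scale above 0.084 m and x of mill_a in the frame of scale between -0.03 and 0.03 m and y of mill_a in the frame of scale between 0.08 and 0.14 m and x of mill_b in the frame of scale between -0.0125 and 0.0125 m and y of mill_b in the frame of scale between -0.1225 and -0.0975 m and z of mill_b in the frame of scale between 0.0825 and 0.0945 m and angle between mill_b's own z axis and vertical below 0.06 rad) or (contact force between the fingers and mill_a above 0.5 N and z of mill_a in the frame of scale above 0.084 m and x of mill_a in the frame of scale between -0.03 and 0.03 m and y of mill_a in the frame of scale between -0.14 and -0.08 m and x of mill_b in the frame of scale between -0.0125 and 0.0125 m and y of mill_b in the frame of scale between 0.0975 and 0.1225 m and z of mill_b in the frame of scale between 0.0825 and 0.0945 m and angle between mill_b's own z axis and vertical below 0.06 rad) or (contact force between the fingers and mill_b above 0.5 N and z of mill_b in the frame of scale above 0.084 m and x of mill_b in the frame of scale between -0.03 and 0.03 m and y of mill_b in the frame of scale between 0.08 and 0.14 m and x of mill_a in the frame of scale between -0.0125 and 0.0125 m and y of mill_a in the frame of scale between -0.1225 and -0.0975 m and z of mill_a in the frame of scale between 0.0825 and 0.0945 m and angle between mill_a's own z axis and vertical below 0.06 rad) or (contact force between the fingers and mill_b above 0.5 N and z of mill_b in the frame of scale above 0.084 m and x of mill_b in the frame of scale between -0.03 and 0.03 m and y of mill_b in the frame of scale between -0.14 and -0.08 m and x of mill_a in the frame of scale between -0.0125 and 0.0125 m and y of mill_a in the frame of scale between 0.0975 and 0.1225 m and z of mill_a in the frame of scale between 0.0825 and 0.0945 m and angle between mill_a's own z axis and vertical below 0.06 rad))).
At the end, for the whole second after the job is handed in: the heavier mill stands upright (within 3 degrees) flat on the tray floor (within 3 mm of its height) beside the salt shaker, which is still upright; the lighter mill still stands upright, fully home in its cup, which has sunk to its stop; both at rest and let go (((((x of mill_b in the frame of scale between -0.0125 and 0.0125 m and y of mill_b in the frame of scale between 0.0975 and 0.1225 m and z of mill_b in the frame of scale between 0.0765 and 0.083 m and angle between mill_b's own z axis and vertical below 0.06 rad) or (x of mill_b in the frame of scale between -0.0125 and 0.0125 m and y of mill_b in the frame of scale between -0.1225 and -0.0975 m and z of mill_b in the frame of scale between 0.0765 and 0.083 m and angle between mill_b's own z axis and vertical below 0.06 rad)) and angle between mill_a's own z axis and vertical below 0.06 rad and x of mill_a in the frame of tray between -0.05 and 0.05 m and y of mill_a in the frame of tray between -0.03 and 0.03 m and z of mill_a in the frame of tray between 0.002 and 0.007 m) or (((x of mill_a in the frame of scale between -0.0125 and 0.0125 m and y of mill_a in the frame of scale between 0.0975 and 0.1225 m and z of mill_a in the frame of scale between 0.0765 and 0.083 m and angle between mill_a's own z axis and vertical below 0.06 rad) or (x of mill_a in the frame of scale between -0.0125 and 0.0125 m and y of mill_a in the frame of scale between -0.1225 and -0.0975 m and z of mill_a in the frame of scale between 0.0765 and 0.083 m and angle between mill_a's own z axis and vertical below 0.06 rad)) and angle between mill_b's own z axis and vertical below 0.06 rad and x of mill_b in the frame of tray between -0.05 and 0.05 m and y of mill_b in the frame of tray between -0.03 and 0.03 m and z of mill_b in the frame of tray between 0.002 and 0.007 m)) and linear speed of each of mill_a, mill_b below 0.02 m/s and angle between salt_shaker's own z axis and vertical below 0.1 rad and contact force between the fingers and mill_a below 0.05 N and contact force between the fingers and mill_b below 0.05 N); the robot touches nothing.
It fails at once if the scale is pressed, knocked or jolted with more than 25 N (contact force between scale and anything else above 25 N).
It fails at once if a mill is tipped more than 35 degrees (angle between any of mill_a, mill_b's own z axis and vertical above 0.6 rad).
It fails at once if the salt shaker, the spice jar or the ramekin is pushed more than 15 mm (distance of any of salt_shaker, spice_jar, ramekin from where it was at the start of the episode above 0.015 m).
It also fails if it takes over 69 s, if anything falls off the work surface, if the arm or the gripper's body presses on something with over 40 N, if the wrist force passes 120 N, or if a joint passes its speed limit or range.

## Working session

There is one attempt and no reset: what is moved stays moved. The work goes in short steps, Python scripts to look and compute and a tool call to move; the robot and the scene stay as the last step left them, time stands still between calls to the robot, and variables do not carry over. Pictures are saved under pics/ and viewed, at most 13 in all, crops included, and the job is handed in when it is done.

Besides the shell and the picture viewer there is one more tool, called after "Emit:" as name(argument=value, ...) on one line, values as JSON. carry_out: Moves the arm, as the interface text tells. Its arguments: {"type":"object","properties":{"claw":{"type":"array","items":{"type":"number"}},"delta_pos":{"type":"array","items":{"type":"array","items":{"type":"number"}}},"angular":{"type":"array","items":{"type":"array","items":{"type":"number"}}},"force":{"type":"number"}},"required":["claw","delta_pos","angular"]}

```bash
mkdir -p pics && ls && cat > h.py <<'E'
from cell import arm
import numpy as np, cv2
def px(p,c): return np.array([c[0]*640,c[1]*480])
def ray(p,uv,z):
    K,T=np.array(p["mtx"]),np.array(p["T"])
    d=T[:3,:3]@np.linalg.solve(K,[uv[0],uv[1],1.0]); o=T[:3,3]
    return o+d*(z-o[2])/d[2]
def proj(p,X):
    K,T=np.array(p["mtx"]),np.array(p["T"])
    c=K@(T[:3,:3].T@(np.array(X)-T[:3,3])); return c[:2]/c[2]
def save(p,n,crop=None,s=1):
    f=np.array(p["frame"])[:,:,::-1]
    if crop: f=f[crop[1]:crop[3],crop[0]:crop[2]]
    cv2.imwrite("pics/"+n,cv2.resize(f,None,fx=s,fy=s,interpolation=cv2.INTER_CUBIC))
E
python3 - <<'E'
from h import *
s=arm.observe()
print({k:np.round(v,3) for k,v in s.items()})
Z=dict(scale=0,place_left=.0795,place_right=.0795,mill_a=0,tray=0,salt_shaker=0,spice_jar=0,ramekin=0)
for n in ["top","scene"]:
    p=arm.get_image(n); save(p,n+"0.png"); print(n,np.round(np.array(p["T"])[:3,3],3))
    for l,z in Z.items():
        for r in arm.place_of(l,p)[:4]:
            u=px(p,r["centre"]); print(l,round(r["conf"],2),u.round(1),ray(p,u,z).round(4))
E
```

```text
pics
{'clock': np.float64(0.0), 'joints': array([-1.34 ,  0.435,  0.025,  1.574, -0.012,  1.134, -0.075]), 'dq': array([-0.001, -0.001,  0.001, -0.   , -0.001,  0.   , -0.   ]), 'joint_efforts': array([-1.0000e-03, -6.6787e+01,  9.8500e-01, -3.1446e+01, -6.0000e-02,
        4.3000e-02,  0.0000e+00]), 'position': array([0.205, 0.59 , 0.226]), 'ee_rot': array([-5.220e-01, -3.098e+00,  2.000e-03]), 'force': array([ 0.478,  0.383, -0.218]), 'ft_torque': array([-0.039,  0.03 , -0.06 ]), 'gripper_force': np.float64(0.0), 'width': np.float64(0.999)}
top [ 0.346 -0.175  1.03 ]
scale 0.92 [257.1 214.2] [ 0.5144 -0.0435  0.    ]
place_left 0.95 [194.9 204.2] [0.5179 0.063  0.0795]
mill_a 0.62 [379.8 284.1] [ 0.3793 -0.2913  0.    ]
mill_a 0.59 [307.7 269.1] [ 0.406  -0.1481  0.    ]
tray 0.67 [431.  206.6] [ 0.5369 -0.3934  0.    ]
salt_shaker 0.93 [439.2 185.2] [ 0.5812 -0.4103  0.    ]
salt_shaker 0.57 [455.  273.1] [ 0.4041 -0.44    0.    ]
salt_shaker 0.37 [267.5 273.4] [ 0.3958 -0.0685  0.    ]
spice_jar 0.88 [268.6 273.6] [ 0.3954 -0.0707  0.    ]
ramekin 0.69 [313.2 208.2] [ 0.5289 -0.1563  0.    ]
scene [ 0.065 -1.003  0.873]
scale 0.96 [317.8 216. ] [ 0.5232 -0.0366  0.    ]
place_left 0.68 [294.  162.6] [0.5181 0.0711 0.0795]
place_right 0.88 [341.5 221.8] [ 0.5152 -0.1629  0.0795]
mill_a 0.67 [308.3 315.6] [ 0.3777 -0.2914  0.    ]
mill_a 0.62 [287.5 268. ] [ 0.3954 -0.1571  0.    ]
tray 0.92 [411.1 323.8] [ 0.5365 -0.3954  0.    ]
salt_shaker 0.96 [434.1 318.6] [ 0.581  -0.4042  0.    ]
salt_shaker 0.77 [358.8 369.5] [ 0.4018 -0.441   0.    ]
spice_jar 0.82 [269.1 238.1] [ 0.398  -0.0553 -0.    ]
ramekin 0.62 [232.8 202.7] [0.3719 0.0968 0.    ]
```

View pics/top0.png

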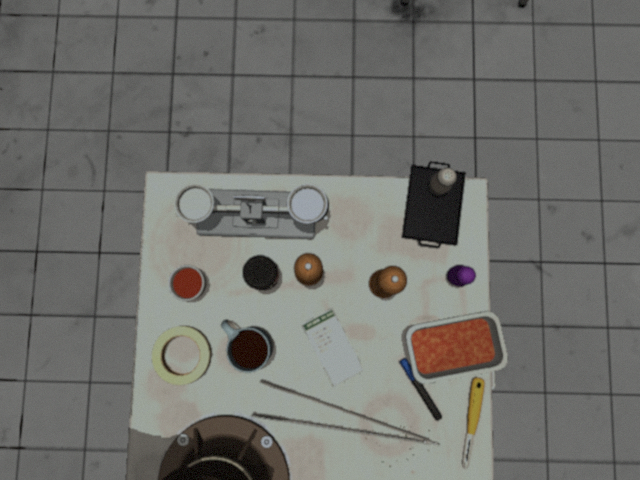

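View pics/scene0.png

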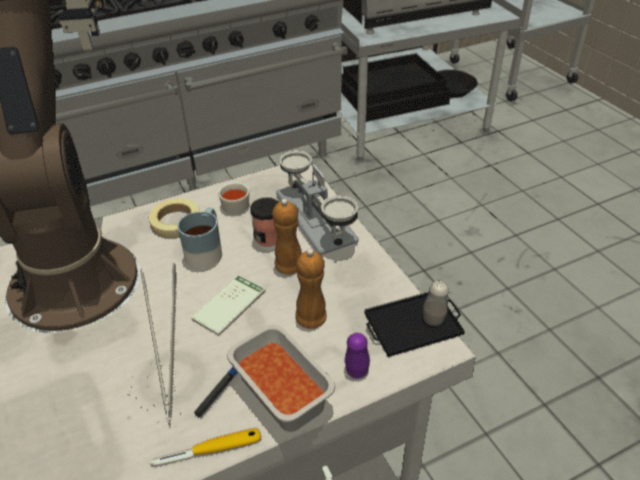

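Top view: cups at px (195,204) and (308,204). Mills at about (308,268) and (388,282). Tray at (432,205) with the glass salt shaker on it at (445,180). The purple look-alike is at (461,274), outside the tray. Jar at (261,272), ramekin at (187,283) and the mug at (249,347), which is no part of the job.

Candidates for mill: only the two brown ones. For salt shaker: (445,180) grey glass vs. (461,274) purple; the grey one on the tray is the right one. For ramekin: red (187,283) vs the network's wrong hit at (313,208), which is a scale cup.

```bash
cat >> h.py <<'E'
from scipy.optimize import minimize, differential_evolution
def grad(p):
    g=cv2.GaussianBlur(cv2.cvtColor(np.array(p["frame"]),cv2.COLOR_RGB2GRAY).astype(np.float32),(0,0),1.0)
    return np.hypot(cv2.Sobel(g,cv2.CV_32F,1,0),cv2.Sobel(g,cv2.CV_32F,0,1))
def rim(p,G,X,r):
    a=np.linspace(0,2*np.pi,120,endpoint=False)
    P=np.array([proj(p,[X[0]+r*np.cos(t),X[1]+r*np.sin(t),X[2]]) for t in a]).astype(np.float32)
    return np.minimum(cv2.remap(G,P[:,:1],P[:,1:],cv2.INTER_LINEAR),120).mean()
def cup(ps,Gs,x0,zr):
    f=lambda X:-sum(rim(p,G,X,.0365) for p,G in zip(ps,Gs))
    r=differential_evolution(f,[(x0[0]-.015,x0[0]+.015),(x0[1]-.015,x0[1]+.015),zr],seed=1,maxiter=30,popsize=10)
    return r.x,r.fun
E
python3 - <<'E'
from h import *
t=arm.get_image("top"); s=arm.get_image("scene")
Gt,Gs=grad(t),grad(s)
vis=[]
cu={}
for n,x0 in dict(L=(.518,.066),R=(.518,-.158)).items():
    for nm,ps,Gg,zr in (("both",[t,s],[Gt,Gs],(.085,.115)),("top.10",[t],[Gt],(.0999,.1001)),("scene.10",[s],[Gs],(.0999,.1001))):
        X,f=cup(ps,Gg,x0,zr); print(n,nm,X.round(4),round(f,1))
        if nm=="both": cu[n]=X
d=cu["L"]-cu["R"]; print("dist",np.linalg.norm(d[:2]),"yaw of y",np.arctan2(-d[0],d[1]))
for p,n in ((t,"t"),(s,"s")):
    for X in cu.values():
        print(n,[proj(p,X).round(1)])
# mills: trace
for p,n in ((t,"t"),(s,"s")):
    for l in ("mill_a","tray","salt_shaker","scale","spice_jar","ramekin"):
        for r in arm.trace(l,p)[:3]:
            m=np.array(r["region"]);ys,xs=np.nonzero(m)
            print(n,l,round(r["conf"],2),m.sum(),xs.min(),xs.max(),ys.min(),ys.max(), cv2.minAreaRect(np.argwhere(m)[:,::-1].astype(np.float32)) if l in("tray","scale") else "")
fs=[]
for p,c in ((t,(165,175,345,245)),(s,(265,140,365,260))):
    f=np.array(p["frame"])[:,:,::-1].copy(); f=cv2.resize(f,None,fx=4,fy=4,interpolation=cv2.INTER_CUBIC)
    for X in cu.values():
        for a in np.linspace(0,6.28,40):
            q=(proj(p,X+[.0365*np.cos(a),.0365*np.sin(a),0])*4+1.5).round().astype(int); cv2.circle(f,tuple(map(int,q)),1,(0,0,255),-1)
    fs.append(f[c[1]*4:c[3]*4,c[0]*4:c[2]*4])
fs[1]=cv2.resize(fs[1],(267,320)); o=np.zeros((600,720,3),np.uint8); o[:280]=fs[0]; o[280:600,:267]=fs[1]
c=np.array(t["frame"])[245:300,285:415,::-1]; c=cv2.resize(c,None,fx=3.4,fy=3.4,interpolation=cv2.INTER_CUBIC); o[290:290+c.shape[0],275:275+c.shape[1]]=c
cv2.imwrite("pics/c1.png",o)
E
```

```text
L both [0.5157 0.0589 0.099 ] -186.4
L top.10 [0.5157 0.0586 0.1001] -91.7
L scene.10 [0.5054 0.0585 0.1   ] -97.0
R both [ 0.521  -0.146   0.0858] -206.8
R top.10 [ 0.5185 -0.1454  0.1   ] -94.5
R scene.10 [ 0.5177 -0.1472  0.1   ] -110.6
dist 0.2049062184065005 yaw of y 0.02618060460949817
t [array([194.5, 203.5])]
t [array([306.9, 204.1])]
s [array([294.9, 158.3])]
s [array([340.1, 213.7])]
t mill_a 0.93 783 293 322 253 285 
t mill_a 0.68 957 369 407 266 297 
t tray 0.76 3736 403 464 162 247 ((433.256103515625, 204.19512939453125), (57.313961029052734, 84.92184448242188), 6.340191841125488)
t salt_shaker 0.97 544 428 455 167 194 
t salt_shaker 0.8 450 447 474 264 284 
t scale 0.66 6818 174 328 183 237 ((250.99996948242188, 209.99998474121094), (153.99996948242188, 53.99999237060547), 0.0)
t spice_jar 0.84 1028 243 279 255 289 
t ramekin 0.89 1026 169 204 265 300 
s mill_a 0.64 2020 295 326 249 328 
s tray 0.89 3531 365 464 292 356 ((413.716552734375, 321.936279296875), (52.53936767578125, 91.9297866821289), 73.61045837402344)
s salt_shaker 0.72 885 423 448 281 324 
s salt_shaker 0.69 918 345 369 332 378 
s salt_shaker 0.64 1085 251 277 197 248 
s scale 0.89 4394 277 358 150 253 ((316.77703857421875, 199.58786010742188), (114.62017059326172, 59.40254211425781), 54.46232223510742)
s spice_jar 0.7 1084 251 277 197 248 
s ramekin 0.58 817 218 248 183 213
```

View pics/c1.png

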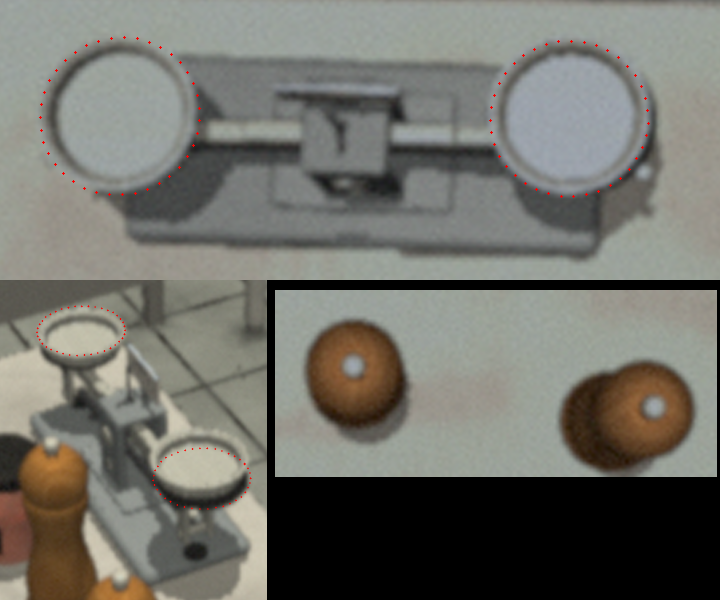

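```bash
python3 - <<'E'
from h import *
t=arm.get_image("top"); s=arm.get_image("scene")
def tri(a,b):
    f=lambda X:((proj(t,X)-a)**2).sum()+((proj(s,X)-b)**2).sum()
    r=minimize(f,[.45,-.1,.1],method="Nelder-Mead",options=dict(xatol=1e-5,fatol=1e-4,maxiter=2000)); return r.x.round(4),round(r.fun,2)
print("L",tri((194.7,203.9),(295.1,159.7)),"R",tri((307.4,204.5),(339.7,207.2)))
print("m1",tri((307.5,267.),(283.5,200.8)),"m2",tri((395.8,278.7),(309.7,251.5)))
for p,a,b in ((t,(307.5,267.),(395.8,278.7)),(s,(283.5,200.8),(309.7,251.5))):
    print(ray(p,a,.169).round(4),ray(p,b,.169).round(4))
# constrained rim fit: zL=.10+-d, zR=.2005-zL, inner+outer rims
Gt,Gs=grad(t),grad(s)
def best(x0,z):
    f=lambda X:-sum(rim(p,G,[X[0]+o,X[1]+q,z],.0365)+rim(p,G,[X[0]+o,X[1]+q,z],.0307) for p,G,o,q in((t,Gt,0,0),(s,Gs,X[2],X[3])))
    r=differential_evolution(f,[(x0[0]-.008,x0[0]+.008),(x0[1]-.008,x0[1]+.008),(-.004,.004),(-.004,.004)],seed=1,maxiter=15,popsize=8); return r.x.round(4),round(-r.fun,1)
for z in (.0915,.100,.109):
    print(z,"L",best((.517,.062),z),"R",best((.519,-.150),z))
E
```

```text
L (array([0.5159, 0.0595, 0.0949]), np.float64(0.03)) R (array([ 0.5177, -0.1479,  0.1049]), np.float64(0.6))
m1 (array([ 0.3994, -0.152 ,  0.1668]), np.float64(0.12)) m2 (array([ 0.3828, -0.2989,  0.166 ]), np.float64(0.3))
[ 0.3996 -0.1521  0.169 ] [ 0.3833 -0.2987  0.169 ]
[ 0.3979 -0.1544  0.169 ] [ 0.3808 -0.3018  0.169 ]
0.0915 L (array([5.173e-01, 5.750e-02, 2.700e-03, 3.000e-04]), np.float64(361.5)) R (array([ 5.187e-01, -1.493e-01,  1.000e-04,  2.400e-03]), np.float64(382.3))
0.1 L (array([ 0.5163,  0.0551, -0.003 , -0.0023]), np.float64(356.3)) R (array([ 5.175e-01, -1.498e-01,  1.000e-04,  3.000e-04]), np.float64(389.3))
0.109 L (array([ 0.5107,  0.0543, -0.0036, -0.0038]), np.float64(314.3)) R (array([ 0.5155, -0.1502, -0.0033, -0.0024]), np.float32(387.9))
```

Emit:
carry_out(claw=[7,7,7,7,7,7,7,7,7,7], delta_pos=[[0,0,0],[0,0,0],[0,0,0],[0,0,0],[0,0,0],[0,0,0],[0,0,0],[0,0,0],[0,0,0],[0,0,0]], angular=[[0,0,0.1237],[0,0,0.1237],[0,0,0.1237],[0,0,0.1237],[0,0,0.1237],[0,0,0.1237],[0,0,0.1237],[0,0,0.1237],[0,0,0.1237],[0,0,0.1237]], force=15)

```text
clock: 2.7
position: [0.2048, 0.5905, 0.2268]
ee_rot: [-2.227, -2.216, -0.0]
force: [-0.1, 0.2, 0.1]
width: 0.764
gripper_force: 0.0
```

Emit:
carry_out(claw=[7,7,7,7,7,7,7,7,7,7,7,7], delta_pos=[[-3.2,2.3,0],[-3.2,2.3,0],[-3.2,2.3,0],[-3.2,2.3,0],[-3.2,2.3,0],[-3.2,2.3,0],[-3.2,2.3,0],[-3.2,2.3,0],[-3.2,2.3,0],[-3.2,2.3,0],[-3.2,2.3,0],[-3.2,2.3,0]], angular=[[0,0,0],[0,0,0],[0,0,0],[0,0,0],[0,0,0],[0,0,0],[0,0,0],[0,0,0],[0,0,0],[0,0,0],[0,0,0],[0,0,0]])

```text
clock: 3.9
position: [0.4816, 0.2052, 0.227]
ee_rot: [-2.221, -2.222, -0.001]
force: [0.6, 0.3, -0.5]
width: 0.761
gripper_force: 0.0
```

Emit:
carry_out(claw=[7,7,7,7,7,7,7,7,7,7,7], delta_pos=[[-3.58,-0.83,0],[-3.58,-0.83,0],[-3.58,-0.83,0],[-3.58,-0.83,0],[-3.58,-0.83,0],[-3.58,-0.83,0],[-3.58,-0.83,0],[-3.58,-0.83,0],[-3.58,-0.83,0],[-3.58,-0.83,0],[0,0,0]], angular=[[0,0,0],[0,0,0],[0,0,0],[0,0,0],[0,0,0],[0,0,0],[0,0,0],[0,0,0],[0,0,0],[0,0,0],[0,0,0]])

```text
clock: 5.0
position: [0.3964, -0.1559, 0.2272]
ee_rot: [2.228, 2.213, 0.0]
force: [0.0, 0.8, -0.4]
width: 0.764
gripper_force: 0.0
```

```bash
python3 - <<'E'
from h import *
t=arm.get_image("top"); s=arm.get_image("scene")
o=np.zeros((400,640,3),np.uint8)
for i,p in enumerate((t,s)):
    x=arm.observe()["position"]; u=proj(p,[x[0],x[1],x[2]]).astype(int)
    f=np.array(p["frame"])[:,:,::-1].copy(); a=max(u[0]-40,0);b=max(u[1]-50,0); c=cv2.resize(f[b:b+100,a:a+80],(320,400)); o[:c.shape[0],i*320:i*320+320]=c; print(u,a,b)
cv2.imwrite("pics/g1.png",o)
E
```

```text
[306 265] 266 215
[281 174] 241 124
```

View pics/g1.png

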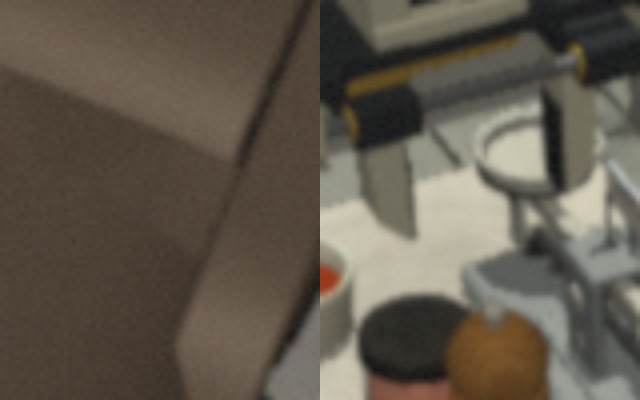

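Emit:
carry_out(claw=[7,7,7,7,7,7,7,7,7,7,3,3,3,3,3,3], delta_pos=[[0.25,0.25,0],[0,0,1.66],[0,0,1.66],[0,0,1.66],[0,0,1.66],[0,0,1.66],[0,0,1.66],[0,0,1.66],[0,0,1.66],[0,0,0],[0,0,0],[0,0,0],[0,0,0],[0,0,0],[0,0,0],[0,0,0]], angular=[[0,0,0],[0,0,0],[0,0,0],[0,0,0],[0,0,0],[0,0,0],[0,0,0],[0,0,0],[0,0,0],[0,0,0],[0,0,0],[0,0,0],[0,0,0],[0,0,0],[0,0,0],[0,0,0]], force=15)

```text
clock: 6.7
position: [0.401, -0.149, 0.0945]
ee_rot: [2.221, 2.221, 0.002]
force: [-0.7, 1.1, 7.2]
width: 0.527
gripper_force: 15.1
```

Emit:
carry_out(claw=[3,3,3,3,3,3,3,3,3,3], delta_pos=[[0,0,-1],[0,0,-2],[0,0,-3],[0,0,-3],[0,0,-3],[0,0,-3],[0,0,-3],[0,0,-1],[0,0,0],[0,0,0]], angular=[[0,0,0],[0,0,0],[0,0,0],[0,0,0],[0,0,0],[0,0,0],[0,0,0],[0,0,0],[0,0,0],[0,0,0]])

```text
clock: 7.7
position: [0.3994, -0.1488, 0.2828]
ee_rot: [-2.22, -2.221, 0.001]
force: [-0.3, 0.5, -3.7]
width: 0.531
gripper_force: 14.9
```

Emit:
carry_out(claw=[3,3,3,3,3,3,3,3,3,3], delta_pos=[[2.6,1.46,0],[2.6,1.46,0],[2.6,1.46,0],[2.6,1.46,0],[2.6,1.46,0],[2.6,1.46,0],[2.6,1.46,1],[2.6,1.46,2],[0,0,2],[0,0,0]], angular=[[0,0,0],[0,0,0],[0,0,0],[0,0,0],[0,0,0],[0,0,0],[0,0,0],[0,0,0],[0,0,0],[0,0,0]])

```text
clock: 8.7
position: [0.5144, 0.0591, 0.2296]
ee_rot: [-2.218, -2.22, 0.012]
force: [0.2, -0.3, -3.7]
width: 0.531
gripper_force: 14.9
```

```bash
cat > look.py <<'E'
from h import *
import sys
def look(n,box_t,box_s,cupx,h=0.0):
    st=arm.observe(); print("t",round(st["clock"],2),"pos",np.round(st["position"],4),"F",np.round(st["force"],1))
    t=arm.get_image("top"); s=arm.get_image("scene"); x=np.array(st["position"]); o=np.zeros((600,800,3),np.uint8)
    for i,(p,b) in enumerate(((t,box_t),(s,box_s))):
        f=np.array(p["frame"])[:,:,::-1]; c=f[b[1]:b[3],b[0]:b[2]]; k=min(400/c.shape[1],600/c.shape[0]); c=cv2.resize(c,None,fx=k,fy=k,interpolation=cv2.INTER_CUBIC)
        o[:c.shape[0],i*400:i*400+c.shape[1]]=c; print("zoom",k,"off",b[:2])
    cv2.imwrite("pics/"+n,o); return t,s,x
E
python3 - <<'E'
from look import *
t,s,x=look("p1.png",(150,160,250,260),(255,90,335,210),None)
for nm,p in (("t",t),("s",s)):
    for r in arm.place_of("mill_a",p)[:3]:
        u=px(p,r["centre"]); print(nm,round(r["conf"],2),u.round(1),ray(p,u,x[2]-.094).round(4))
E
```

```text
t 8.7 pos [0.5144 0.0591 0.2296] F [ 0.2 -0.3 -3.7]
zoom 4.0 off (150, 160)
zoom 5.0 off (255, 90)
t 0.7 [189.1 198.4] [0.5179 0.0596 0.1356]
t 0.62 [380.4 284.2] [ 0.3747 -0.2771  0.1356]
s 0.6 [293.4 146.1] [0.5111 0.0533 0.1356]
s 0.55 [309.2 314.9] [ 0.3311 -0.4012  0.1356]
```

View pics/p1.png

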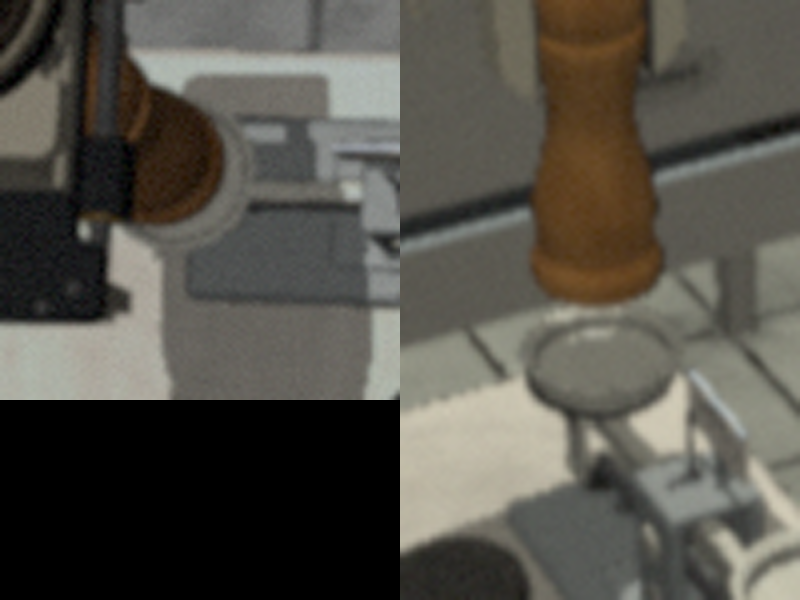

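```bash
cat >> look.py <<'E'
def ext(p,X,r):
    P=np.array([proj(p,[X[0]+r*np.cos(a),X[1]+r*np.sin(a),X[2]]) for a in np.linspace(0,2*np.pi,180)])
    return dict(l=P[:,0].min(),r=P[:,0].max(),t=P[:,1].min(),b=P[:,1].max())
def fit(p,z,r,**obs):
    f=lambda X:sum((ext(p,[X[0],X[1],z],r)[k]-v)**2 for k,v in obs.items())
    q=minimize(f,[.5,0],method="Nelder-Mead",options=dict(xatol=1e-5,fatol=1e-4)); return q.x.round(4),round(q.fun,2)
E
python3 - <<'E'
from look import *
t=arm.get_image("top"); s=arm.get_image("scene")
print("foot top",fit(t,.1366,.029,r=205.1,b=215.3),"cup top",fit(t,.0915,.0365,r=212.1,b=222.1))
print("foot sc",fit(s,.1356,.029,l=281,r=307.4,b=150.2),"cup sc",fit(s,.0915,.0365,l=279.8,r=310,t=153.0))
E
```

```text
Traceback (most recent call last):
TypeError: fit() got multiple values for argument 'r'
```

```bash
sed -i 's/def fit(p,z,r,/def fit(p,z,rad,/; s/z\],r)\[k\]/z],rad)[k]/' look.py
python3 - <<'E'
from look import *
t=arm.get_image("top"); s=arm.get_image("scene")
print("foot top",fit(t,.1366,.029,r=205.1,b=215.3),"cup top",fit(t,.0915,.0365,r=212.1,b=222.1))
print("foot sc",fit(s,.1356,.029,l=281,r=307.4,b=150.2),"cup sc",fit(s,.0915,.0365,l=279.8,r=310,t=153.0))
E
```

```text
foot top (array([0.5125, 0.0247]), np.float64(411.77)) cup top (array([0.5188, 0.0649]), np.float64(0.0))
foot sc (array([0.5181, 0.0642]), np.float64(0.0)) cup sc (array([0.5139, 0.0559]), np.float64(3.45))
```

```bash
sed -i 's/\[.5,0\],method/[.515,.06 if p["T"][0][3]<9 else 0],method/' look.py
python3 - <<'E'
from look import *
t=arm.get_image("top"); s=arm.get_image("scene")
print("foot top",fit(t,.1366,.029,r=205.1,b=215.3),"cup top",fit(t,.0915,.0365,r=212.1,b=222.1))
print("foot sc",fit(s,.1356,.029,l=281,r=307.4,b=150.2),"cup sc",fit(s,.0915,.0365,l=279.8,r=310,t=153.0))
X=(.518,.062,.0915)
print({k:round(v,1) for k,v in ext(t,X,.0365).items()},{k:round(v,1) for k,v in ext(s,X,.0365).items()})
E
```

```text
foot top (array([0.5166, 0.0602]), np.float64(0.0)) cup top (array([0.5188, 0.0649]), np.float64(0.0))
foot sc (array([0.5181, 0.0642]), np.float64(0.0)) cup sc (array([0.5139, 0.0559]), np.float64(3.45))
{'l': np.float64(174.1), 'r': np.float64(213.7), 't': np.float64(183.5), 'b': np.float64(222.6)} {'l': np.float64(279.1), 'r': np.float64(311.8), 't': np.float64(151.1), 'b': np.float64(169.6)}
```

Emit:
carry_out(claw=[3,3,3,3,3,3,3,3,3], delta_pos=[[0,0,1.2],[0,0,1.2],[0,0,1],[0,0,0.4],[0,0,0.3],[0,0,0.2],[0,0,0.2],[0,0,0.2],[0,0,0]], angular=[[0,0,0],[0,0,0],[0,0,0],[0,0,0],[0,0,0],[0,0,0],[0,0,0],[0,0,0],[0,0,0]])

```text
clock: 10.1
position: [0.5171, 0.059, 0.1869]
ee_rot: [-2.221, -2.221, -0.0]
force: [-0.1, 0.3, -3.7]
width: 0.53
gripper_force: 14.9
```

Emit:
carry_out(claw=[3,3,3,3], delta_pos=[[0,0,0.15],[0,0,0.15],[0,0,0.15],[0,0,0]], angular=[[0,0,0],[0,0,0],[0,0,0],[0,0,0]])

```text
clock: 10.5
position: [0.5174, 0.0594, 0.1826]
ee_rot: [2.221, 2.222, 0.001]
force: [-0.4, 1.7, 1.4]
width: 0.531
gripper_force: 15.0
```

Emit:
carry_out(claw=[3,3,3,3,3,3], delta_pos=[[0.05,0,0],[0.05,0,0],[0.05,0,0],[0.05,0,0],[0,0,0],[0,0,0]], angular=[[0,0,0],[0,0,0],[0,0,0],[0,0,0],[0,0,0],[0,0,0]])

```text
clock: 11.1
position: [0.5168, 0.0608, 0.1822]
ee_rot: [-2.222, -2.221, 0.001]
force: [0.7, 0.6, -3.5]
width: 0.529
gripper_force: 14.9
```

```bash
python3 - <<'E'
from h import *
s=arm.observe(); print(np.round(s["position"],4),np.round(s["force"],2),np.round(s["ft_torque"],3))
E
```

```text
[0.5168 0.0608 0.1822] [ 0.69  0.6  -3.47] [-0.037  0.048  0.005]
```

Contact freed; continue down.

Emit:
carry_out(claw=[3,3,3,3,3], delta_pos=[[0,0,0.1],[0,0,0.1],[0,0,0.1],[0,0,0],[0,0,0]], angular=[[0,0,0],[0,0,0],[0,0,0],[0,0,0],[0,0,0]])

```text
clock: 11.6
position: [0.517, 0.0609, 0.1794]
ee_rot: [-2.222, -2.221, 0.0]
force: [0.0, -0.4, -3.5]
width: 0.531
gripper_force: 14.9
```

Emit:
carry_out(claw=[3,3,3,3,3], delta_pos=[[0,0,0.1],[0,0,0.1],[0,0,0.1],[0,0,0.0],[0,0,0]], angular=[[0,0,0],[0,0,0],[0,0,0],[0,0,0],[0,0,0]])

```text
clock: 12.1
position: [0.517, 0.0609, 0.1764]
ee_rot: [-2.222, -2.221, 0.0]
force: [0.1, -0.7, -2.9]
width: 0.529
gripper_force: 14.9
```

Emit:
carry_out(claw=[3,3,3,3,3], delta_pos=[[0,0,0.1],[0,0,0.1],[0,0,0.1],[0,0,0.0],[0,0,0]], angular=[[0,0,0],[0,0,0],[0,0,0],[0,0,0],[0,0,0]])

```text
clock: 12.6
position: [0.5173, 0.0609, 0.174]
ee_rot: [2.222, 2.221, 0.001]
force: [-1.8, 1.1, 4.9]
width: 0.529
gripper_force: 15.1
```

Emit:
carry_out(claw=[3,3,7,7,7,7,7,7,7,7,7,7,7], delta_pos=[[0,0,-0.1],[0,0,-0.05],[0,0,0],[0,0,0],[0,0,0],[0,0,0],[0,0,-1],[0,0,-2],[0,0,-2.5],[0,0,-2.5],[0,0,-2],[0,0,0],[0,0,0]], angular=[[0,0,0],[0,0,0],[0,0,0],[0,0,0],[0,0,0],[0,0,0],[0,0,0],[0,0,0],[0,0,0],[0,0,0],[0,0,0],[0,0,0],[0,0,0]])

```text
clock: 13.9
position: [0.5172, 0.061, 0.2754]
ee_rot: [2.221, 2.221, 0.002]
force: [-0.3, -0.3, -1.6]
width: 0.764
gripper_force: 0.0
```

Emit:
carry_out(claw=[7,7,7,7,7,7,7,7,7,7,7,7,7], delta_pos=[[-3,-1,0],[-3.61,-1.35,0],[-3.61,-1.35,0],[-3.61,-1.35,0],[-3.61,-1.35,0],[-3.61,-1.35,0],[-3.61,-1.35,0],[-3.61,-1.35,0],[-3.61,-1.35,0],[-3.61,-1.35,0],[-0.6,-0.3,0],[0,0,0],[0,0,0]], angular=[[0,0,0],[0,0,0],[0,0,0],[0,0,0],[0,0,0],[0,0,0],[0,0,0],[0,0,0],[0,0,0],[0,0,0],[0,0,0],[0,0,0],[0,0,0]])

```text
clock: 15.2
position: [0.3828, -0.2987, 0.2743]
ee_rot: [-2.22, -2.221, 0.0]
force: [-0.7, 0.3, 0.2]
width: 0.761
gripper_force: 0.0
```

```bash
python3 - <<'E'
from look import *
t,s,x=look("p2.png",(170,170,330,250),(240,120,380,280),None)
for r in arm.place_of("mill_a",s)[:3]: 
    u=px(s,r["centre"]); print(round(r["conf"],2),u.round(1),ray(s,u,0).round(4),ray(s,u,.0795).round(4))
E
```

```text
t 15.2 pos [ 0.3828 -0.2987  0.2743] F [-0.7  0.3  0.2]
zoom 2.5 off (170, 170)
zoom 2.857142857142857 off (240, 120)
0.76 [310.8 314.5] [ 0.383 -0.291  0.   ] [ 0.3541 -0.3559  0.0795]
0.44 [294.8 167. ] [0.5572 0.1604 0.    ] [0.5124 0.0544 0.0795]
```

View pics/p2.png

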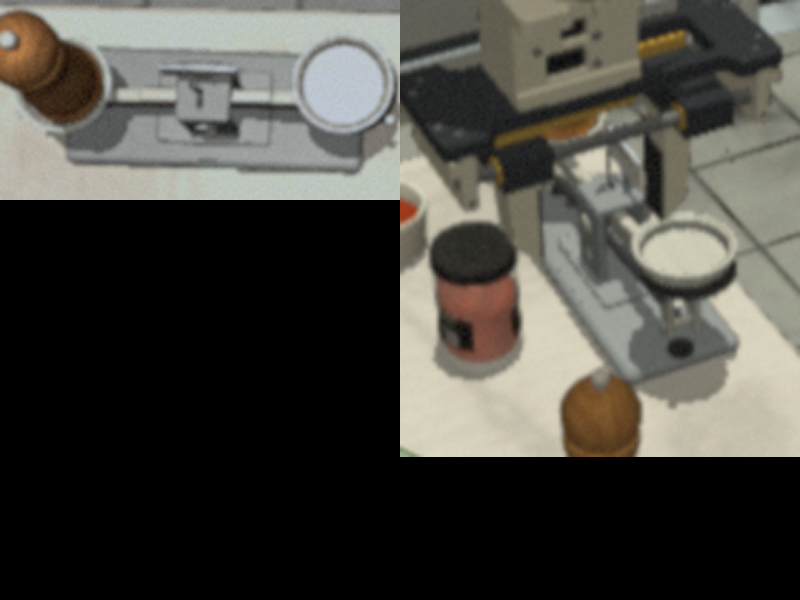

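Emit:
carry_out(claw=[7,7,7,7,7,7,7,7,7,7,3,3,3,3,3,3], delta_pos=[[0,0,2.4],[0,0,2.4],[0,0,2.4],[0,0,2.4],[0,0,2.4],[0,0,2.4],[0,0,2.4],[0,0,1.2],[0,0,0],[0,0,0],[0,0,0],[0,0,0],[0,0,0],[0,0,0],[0,0,0],[0,0,0]], angular=[[0,0,0],[0,0,0],[0,0,0],[0,0,0],[0,0,0],[0,0,0],[0,0,0],[0,0,0],[0,0,0],[0,0,0],[0,0,0],[0,0,0],[0,0,0],[0,0,0],[0,0,0],[0,0,0]], force=15)

```text
clock: 16.95
position: [0.3826, -0.3003, 0.0955]
ee_rot: [2.221, 2.221, 0.001]
force: [-2.0, 0.3, 7.1]
width: 0.53
gripper_force: 15.0
```

Emit:
carry_out(claw=[3,3,3,3,3,3,3,3,3,3], delta_pos=[[0,0,-1],[0,0,-2],[0,0,-3],[0,0,-3],[0,0,-3],[0,0,-2],[0,0,0],[0,0,0],[0,0,0],[0,0,0]], angular=[[0,0,0],[0,0,0],[0,0,0],[0,0,0],[0,0,0],[0,0,0],[0,0,0],[0,0,0],[0,0,0],[0,0,0]])

```text
clock: 17.95
position: [0.3819, -0.2995, 0.2339]
ee_rot: [-2.22, -2.22, 0.001]
force: [1.2, -0.0, -2.2]
width: 0.532
gripper_force: 14.8
```

Emit:
carry_out(claw=[3,3,3,3,3,3,3,3], delta_pos=[[2.55,2.28,0],[2.55,2.28,0],[2.55,2.28,0],[2.55,2.28,0],[2.55,2.28,0],[2.55,2.28,0],[0,0,0.5],[0,0,0]], angular=[[0,0,0],[0,0,0],[0,0,0],[0,0,0],[0,0,0],[0,0,0],[0,0,0],[0,0,0]])

```text
clock: 18.75
position: [0.5189, -0.1462, 0.2284]
ee_rot: [-2.218, -2.222, 0.004]
force: [-1.3, -0.4, -2.8]
width: 0.529
gripper_force: 14.8
```

```bash
python3 - <<'E'
from look import *
t,s,x=look("p3.png",(270,160,370,260),(300,130,380,250),None)
E
```

```text
t 18.75 pos [ 0.5189 -0.1462  0.2284] F [-1.3 -0.4 -2.8]
zoom 4.0 off (270, 160)
zoom 5.0 off (300, 130)
```

View pics/p3.png

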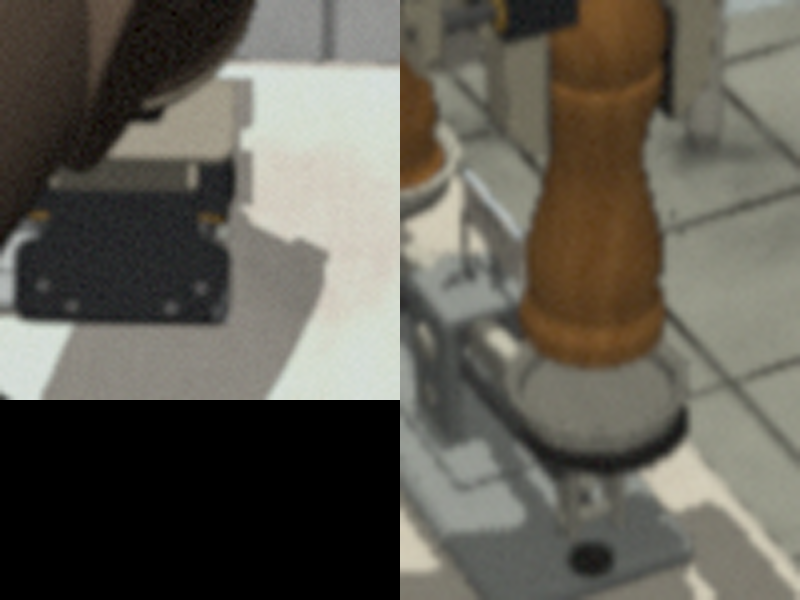

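```bash
python3 - <<'E'
from look import *
s=arm.get_image("scene")
for X,r in (((.5189,-.1462,.1329),.029),((.5189,-.1462,.109),.0365),((.5189,-.1462,.0915),.0365)):
    print({k:round((v-(300 if k in"lr" else 130)+.5)*5,0) for k,v in ext(s,X,r).items()})
for d in ((.003,0),(0,.003)):
    print(proj(s,[.5189+d[0],-.1462+d[1],.109])*5-proj(s,[.5189,-.1462,.109])*5)
print([ (ext(s,X,r)["l"]+ext(s,X,r)["r"])*2.5-1500 for X,r in (((.517,.0609,.135),.029),((.517,.0609,.0915),.0365))])
E
```

```text
{'l': np.float64(125.0), 'r': np.float64(273.0), 't': np.float64(286.0), 'b': np.float64(376.0)}
{'l': np.float64(107.0), 'r': np.float64(291.0), 't': np.float64(322.0), 'b': np.float64(436.0)}
{'l': np.float64(108.0), 'r': np.float64(290.0), 't': np.float64(356.0), 'b': np.float64(471.0)}
[ 6.68914707 -2.17094916]
[-3.51760281 -4.14092642]
[np.float64(-28.107741129668284), np.float64(-23.869041734177472)]
```

Emit:
carry_out(claw=[3,3,3,3,3,3,3,3], delta_pos=[[0,0.15,1.2],[0,0,0.7],[0,0,0.15],[0,0,0.15],[0,0,0.15],[0,0,0.1],[0,0,0],[0,0,0]], angular=[[0,0,0],[0,0,0],[0,0,0],[0,0,0],[0,0,0],[0,0,0],[0,0,0],[0,0,0]])

```text
clock: 19.7
position: [0.5209, -0.1469, 0.2056]
ee_rot: [2.221, 2.221, 0.0]
force: [0.3, 0.2, -1.3]
width: 0.53
gripper_force: 14.8
```

```bash
python3 - <<'E'
from h import *
s=arm.observe(); print(np.round(s["position"],4),np.round(s["force"],2),np.round(s["ft_torque"],3))
E
```

```text
[ 0.5209 -0.1469  0.2056] [ 0.3   0.16 -1.34] [-0.094 -0.007  0.034]
```

Emit:
carry_out(claw=[3,3,3,3,3], delta_pos=[[0,0,0.1],[0,0,0.1],[0,0,0.1],[0,0,0],[0,0,0]], angular=[[0,0,0],[0,0,0],[0,0,0],[0,0,0],[0,0,0]])

```text
clock: 20.2
position: [0.5208, -0.1469, 0.2024]
ee_rot: [-2.221, -2.221, 0.0]
force: [-0.0, 1.2, -1.5]
width: 0.526
gripper_force: 14.8
```

```bash
python3 - <<'E'
from h import *
s=arm.observe(); print(np.round(s["position"],4),np.round(s["force"],2),np.round(s["ft_torque"],3))
E
```

```text
[ 0.5208 -0.1469  0.2024] [-0.01  1.22 -1.45] [-0.081  0.033 -0.02 ]
```

Emit:
carry_out(claw=[3,3,3,3,3], delta_pos=[[0,0,0.1],[0,0,0.1],[0,0,0.1],[0,0,0],[0,0,0]], angular=[[0,0,0],[0,0,0],[0,0,0],[0,0,0],[0,0,0]])

```text
clock: 20.7
position: [0.5207, -0.1471, 0.1993]
ee_rot: [-2.222, -2.221, 0.001]
force: [-0.7, -2.5, -1.5]
width: 0.529
gripper_force: 14.8
```

```bash
python3 - <<'E'
from h import *
s=arm.observe(); print(np.round(s["position"],4),np.round(s["force"],2),np.round(s["ft_torque"],3))
E
```

```text
[ 0.5207 -0.1471  0.1993] [-0.67 -2.49 -1.46] [-0.568  0.189 -0.004]
```

Emit:
carry_out(claw=[3,3,3,3,3,3], delta_pos=[[-0.07,0,0],[-0.03,0,0],[0,0,0.1],[0,0,0.1],[0,0,0],[0,0,0]], angular=[[0,0,0],[0,0,0],[0,0,0],[0,0,0],[0,0,0],[0,0,0]])

```text
clock: 21.3
position: [0.5209, -0.1478, 0.1974]
ee_rot: [-2.221, -2.221, -0.0]
force: [-0.9, -1.2, -2.3]
width: 0.528
gripper_force: 14.8
```

```bash
python3 - <<'E'
from h import *
s=arm.observe(); print(np.round(s["position"],4),np.round(s["force"],2),np.round(s["ft_torque"],3))
E
```

```text
[ 0.5209 -0.1478  0.1974] [-0.94 -1.15 -2.28] [-0.236  0.07   0.037]
```

Emit:
carry_out(claw=[3,3,3,3,3,3], delta_pos=[[-0.05,-0.04,0.1],[0,0,0.1],[0,0,0.1],[0,0,0.05],[0,0,0],[0,0,0]], angular=[[0,0,0],[0,0,0],[0,0,0],[0,0,0],[0,0,0],[0,0,0]])

```text
clock: 21.9
position: [0.5205, -0.1484, 0.1939]
ee_rot: [2.222, 2.221, 0.0]
force: [0.6, 0.0, -1.9]
width: 0.532
gripper_force: 14.8
```

```bash
python3 - <<'E'
from h import *
s=arm.observe(); print(np.round(s["position"],4),np.round(s["force"],2),np.round(s["ft_torque"],3))
E
```

```text
[ 0.5205 -0.1484  0.1939] [ 0.55  0.04 -1.91] [-0.122  0.092 -0.023]
```

Emit:
carry_out(claw=[3,3,3,3,3], delta_pos=[[0,0,0.08],[0,0,0.08],[0,0,0.04],[0,0,0],[0,0,0]], angular=[[0,0,0],[0,0,0],[0,0,0],[0,0,0],[0,0,0]])

```text
clock: 22.4
position: [0.5206, -0.1485, 0.1921]
ee_rot: [2.221, 2.221, 0.0]
force: [-0.1, 0.7, 1.6]
width: 0.529
gripper_force: 14.9
```

```bash
python3 - <<'E'
from h import *
s=arm.observe(); print(np.round(s["position"],4),np.round(s["force"],2),np.round(s["ft_torque"],3))
E
```

```text
[ 0.5206 -0.1485  0.1921] [-0.15  0.69  1.59] [-0.137  0.14   0.028]
```

Emit:
carry_out(claw=[3,7,7,7,7,7,7,7,7,7,7,7,7,7,7], delta_pos=[[0,0,-0.05],[0,0,0],[0,0,0],[0,0,0],[0,0,0],[0,0,0],[0,0,-1],[0,0,-2],[0,0,-2.5],[0,0,-2.5],[0,0,-2],[0,0,0],[0,0,0],[0,0,0],[0,0,0]], angular=[[0,0,0],[0,0,0],[0,0,0],[0,0,0],[0,0,0],[0,0,0],[0,0,0],[0,0,0],[0,0,0],[0,0,0],[0,0,0],[0,0,0],[0,0,0],[0,0,0],[0,0,0]])

```text
clock: 23.9
position: [0.52, -0.1482, 0.2917]
ee_rot: [-2.221, -2.22, 0.001]
force: [0.7, 0.5, -0.5]
width: 0.761
gripper_force: 0.0
```

```bash
python3 - <<'E'
from look import *
t,s,x=look("p4.png",(170,170,330,250),(250,80,390,290),None)
for r in arm.place_of("mill_a",s)[:3]: 
    u=px(s,r["centre"]); print(round(r["conf"],2),u.round(1),ray(s,u,.0971).round(4),ray(s,u,.0795).round(4))
for r in arm.place_of("tray",s)[:1]+arm.place_of("tray",t)[:1]: print("tray",px(s,r["centre"]))
E
```

```text
t 23.9 pos [ 0.52   -0.1482  0.2917] F [ 0.7  0.5 -0.5]
zoom 2.5 off (170, 170)
zoom 2.857142857142857 off (250, 80)
0.64 [293.9 165.5] [0.5031 0.0371 0.0971] [0.513  0.0607 0.0795]
0.58 [337.4 208.8] [ 0.517  -0.1418  0.0971] [ 0.5273 -0.1223  0.0795]
tray [413.824 324.624]
tray [432.128 208.416]
```

View pics/p4.png

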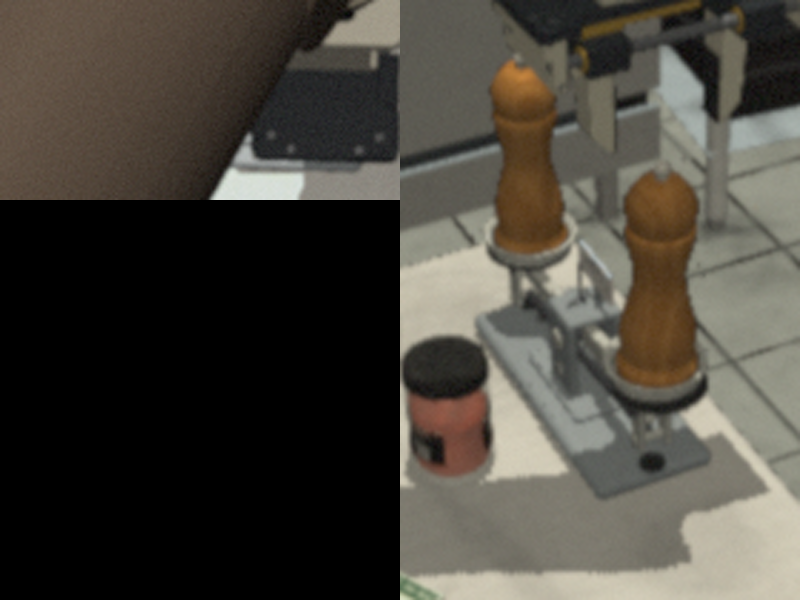

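Emit:
carry_out(claw=[7,7,7,7,7,7,7,7,7,7], delta_pos=[[2,-0.05,0],[3.5,-0.05,0],[3.5,-0.05,0],[3.5,-0.05,0],[3.5,-0.05,0],[3,-0.05,0],[1.9,0,0],[0,0,0],[0,0,0],[0,0,0]], angular=[[0,0,0],[0,0,0],[0,0,0],[0,0,0],[0,0,0],[0,0,0],[0,0,0],[0,0,0],[0,0,0],[0,0,0]])

```text
clock: 25.15
position: [0.5175, 0.0592, 0.2925]
ee_rot: [2.223, 2.219, -0.0]
force: [-0.2, -0.6, -0.4]
width: 0.762
gripper_force: 0.0
```

Emit:
carry_out(claw=[7,7,7,7,7,7,7,7,7], delta_pos=[[0.15,0,1],[0,0,2],[0,0,2],[0,0,2],[0,0,2],[0,0,1.5],[0,0,1.2],[0,0,0],[0,0,0]], angular=[[0,0,0],[0,0,0],[0,0,0],[0,0,0],[0,0,0],[0,0,0],[0,0,0],[0,0,0],[0,0,0]])

```text
clock: 26.05
position: [0.5176, 0.0617, 0.1755]
ee_rot: [2.222, 2.22, -0.0]
force: [0.5, -1.0, 0.7]
width: 0.763
gripper_force: 0.0
```

Emit:
carry_out(claw=[5.5,5,4,3,3,3,3], delta_pos=[[0,0,0],[0,0,0],[0,0,0],[0,0,0],[0,0,0],[0,0,0],[0,0,0]], angular=[[0,0,0],[0,0,0],[0,0,0],[0,0,0],[0,0,0],[0,0,0],[0,0,0]], force=12)

```text
clock: 26.75
position: [0.5178, 0.0621, 0.1757]
ee_rot: [2.221, 2.221, 0.001]
force: [0.4, -0.4, 5.3]
width: 0.527
gripper_force: 12.1
```

Emit:
carry_out(claw=[3,3,3,3,3,3,3,3,3,3,3,3,3,3,3,3,3,3,3,3], delta_pos=[[0,0,-0.2],[0,0,-0.2],[0,0,-0.2],[0,0,-0.2],[0,0,-0.3],[0,0,-0.3],[0,0,-0.4],[0,0,-0.5],[0,0,-0.5],[0,0,-0.5],[0,0,-0.5],[0,0,-0.5],[0,0,-0.5],[0,0,-0.5],[0,0,-0.5],[0,0,0],[0,0,0],[0,0,0],[0,0,0],[0,0,0]], angular=[[0,0,0],[0,0,0],[0,0,0],[0,0,0],[0,0,0],[0,0,0],[0,0,0],[0,0,0],[0,0,0],[0,0,0],[0,0,0],[0,0,0],[0,0,0],[0,0,0],[0,0,0],[0,0,0],[0,0,0],[0,0,0],[0,0,0],[0,0,0]])

```text
clock: 28.75
position: [0.5174, 0.0621, 0.2333]
ee_rot: [-2.222, -2.221, 0.0]
force: [0.6, -0.4, -2.9]
width: 0.527
gripper_force: 11.9
```

Emit:
carry_out(claw=[3,3,3,3,3,3,3,3,3,3,3,3], delta_pos=[[0,0,0],[0,0,0],[0,0,0],[0,0,0],[0,0,0],[0,0,0],[0,0,-2],[0,0,-2],[0,0,-2],[0,0,0],[0,0,0],[0,0,0]], angular=[[0,0,0],[0,0,0],[0,0,0],[0,0,0],[0,0,0],[0,0,0],[0,0,0],[0,0,0],[0,0,0],[0,0,0],[0,0,0],[0,0,0]])

```text
clock: 29.95
position: [0.5168, 0.0621, 0.2923]
ee_rot: [-2.221, -2.221, 0.002]
force: [0.5, 0.1, -2.5]
width: 0.53
gripper_force: 11.9
```

```bash
python3 - <<'E'
from look import *
t,s,x=look("p5.png",(390,150,480,260),(290,130,480,370),None)
for n,p in (("t",t),("s",s)):
    for l,z in (("tray",0),("salt_shaker",.004)):
        for r in arm.place_of(l,p)[:2]: print(n,l,round(r["conf"],2),px(p,r["centre"]).round(1),ray(p,px(p,r["centre"]),z).round(4))
    for r in arm.place_of("mill_a",p)[:2]:
        u=px(p,r["centre"]); print(n,round(r["conf"],2),u.round(1),ray(p,u,.0971).round(4),ray(p,u,.0795).round(4))
    for r in arm.trace("tray",p)[:1]:
        c=max(cv2.findContours(np.array(r["region"]).astype(np.uint8),0,2)[0],key=cv2.contourArea); print(n,cv2.minAreaRect(c),[tuple(q[0]) for q in cv2.approxPolyDP(cv2.convexHull(c),6,True)])
E
```

```text
t 29.95 pos [0.5168 0.0621 0.2923] F [ 0.5  0.1 -2.5]
zoom 4.444444444444445 off (390, 150)
zoom 2.1052631578947367 off (290, 130)
t tray 0.59 [432.1 208.2] [ 0.5337 -0.3957  0.    ]
t salt_shaker 0.95 [437.8 184.5] [ 0.5816 -0.4066  0.004 ]
t salt_shaker 0.59 [452.4 274.1] [ 0.4018 -0.4339  0.004 ]
t 0.84 [307.5 206.7] [ 0.5142 -0.1476  0.0971] [ 0.5174 -0.1471  0.0795]
t 0.68 [265.8 274. ] [ 0.39   -0.0755  0.0971] [ 0.3908 -0.0736  0.0795]
t ((433.0243835449219, 203.78050231933594), (56.9826774597168, 86.79917907714844), 6.34019136428833) [(np.int32(411), np.int32(164)), (np.int32(432), np.int32(160)), (np.int32(464), np.int32(172)), (np.int32(456), np.int32(244)), (np.int32(429), np.int32(247)), (np.int32(402), np.int32(237))]
s tray 0.84 [415.4 325. ] [ 0.542  -0.4015  0.    ]
s salt_shaker 0.94 [357.5 368.9] [ 0.3989 -0.4415  0.004 ]
s salt_shaker 0.9 [437.  319.1] [ 0.5826 -0.4103  0.004 ]
s 0.73 [293.6 119.7] [0.5838 0.215  0.0971] [0.5955 0.2427 0.0795]
s 0.72 [339.  215.7] [ 0.5097 -0.1627  0.0971] [ 0.5198 -0.1436  0.0795]
```

View pics/p5.png

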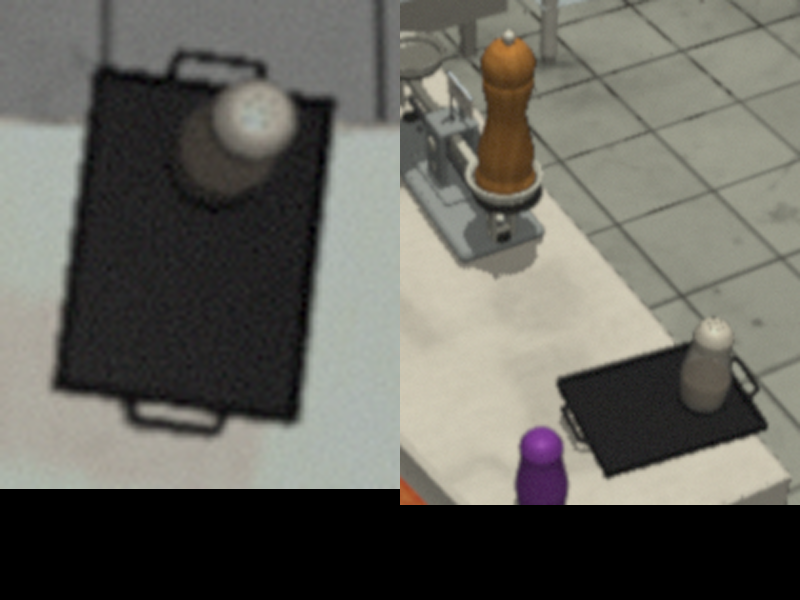

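Emit:
carry_out(claw=[3,3,3,3,3,3,3,3,3,3,3,3,3,3,3,3,3,3], delta_pos=[[-1,-1.2,0],[-2,-2.4,0],[-3,-2.7,0],[-3,-2.7,0],[-3,-1.7,0],[-3.4,0,0],[-3.4,0,0],[-3.4,0,0],[-3.4,0,0],[-3.4,0,0],[-3.4,0,0],[-3.6,2.2,0],[-3.6,2.6,0],[-3,2.4,0],[-2.3,2.2,0],[0,0,0],[0,0,0],[0,0,0]], angular=[[0,0,0],[0,0,0],[0,0,0],[0,0,0],[0,0,0],[0,0,0],[0,0,0],[0,0,0],[0,0,0],[0,0,0],[0,0,0],[0,0,0],[0,0,0],[0,0,0],[0,0,0],[0,0,0],[0,0,0],[0,0,0]])

```text
clock: 32.25
position: [0.5034, -0.3865, 0.2936]
ee_rot: [-2.222, -2.22, -0.001]
force: [0.4, -0.2, -2.9]
width: 0.526
gripper_force: 11.9
```

Emit:
carry_out(claw=[3,3,3,3,3,3,3,3,3,3,3,3], delta_pos=[[0,0,0],[0,0,0],[0,0,0],[0,0,0],[0,0,0],[0,0,0],[0,0,0],[0,0,0],[0,0,0],[0,0,0],[0,0,0],[0,0,0]], angular=[[0,0,0.145],[0,0,0.145],[0,0,0.145],[0,0,0.145],[0,0,0.145],[0,0,0.145],[0,0,0.145],[0,0,0.145],[0,0,0.145],[0,0,0.145],[0,0,0.121],[0,0,0]])

```text
clock: 33.45
position: [0.5042, -0.3859, 0.2939]
ee_rot: [-3.141, 0.003, -0.002]
force: [-0.7, -0.3, -2.5]
width: 0.53
gripper_force: 11.9
```

```bash
python3 - <<'E'
from look import *
t,s,x=look("p6.png",(380,130,490,260),(330,170,480,370),None)
R=cv2.Rodrigues(np.array(arm.observe()["ee_rot"]))[0]; print(R.round(3))
for r in arm.place_of("mill_a",s)[:3]:
    u=px(s,r["centre"]); print(round(r["conf"],2),u.round(1),ray(s,u,x[2]-.0945).round(4),ray(s,u,.0795).round(4))
K=[(97,68),(333,100),(298,422),(57,387)]
c=np.array([ray(t,(a/4.444+389.6,b/4.444+149.6),.012) for a,b in K]); print(c.round(4),c.mean(0).round(4))
K=[(558,380),(728,340),(765,430),(607,475)]
c=np.array([ray(s,((a-400)/2.105+289.7,b/2.105+129.7),.012) for a,b in K]); print(c.round(4),c.mean(0).round(4))
E
```

```text
t 33.45 pos [ 0.5042 -0.3859  0.2939] F [-0.7 -0.3 -2.5]
zoom 3.6363636363636362 off (380, 130)
zoom 2.6666666666666665 off (330, 170)
[[ 1.     0.004  0.001]
 [ 0.004 -1.     0.001]
 [ 0.001 -0.001 -1.   ]]
0.9 [338.3 215.5] [ 0.4503 -0.2724  0.1994] [ 0.5188 -0.1424  0.0795]
0.82 [398.5 249.1] [ 0.4962 -0.3927  0.1994] [ 0.5729 -0.2841  0.0795]
[[ 0.619  -0.3521  0.012 ]
 [ 0.6063 -0.4585  0.012 ]
 [ 0.4597 -0.4409  0.012 ]
 [ 0.4732 -0.3341  0.012 ]] [ 0.5395 -0.3964  0.012 ]
[[ 0.472  -0.3371  0.012 ]
 [ 0.6321 -0.3652  0.012 ]
 [ 0.599  -0.4657  0.012 ]
 [ 0.4564 -0.4457  0.012 ]] [ 0.5399 -0.4034  0.012 ]
```

Emit:
carry_out(claw=[3,3,3,3,3,3,3,3,3,3,3,3], delta_pos=[[0,0.8,1],[0,0,2.5],[0,0,2.5],[0,0,2.5],[0,0,2.5],[0,0,2.5],[0,0,2.5],[0,0,1.5],[0,0,0.8],[0,0,0.5],[0,0,0],[0,0,0]], angular=[[0,0,0],[0,0,0],[0,0,0],[0,0,0],[0,0,0],[0,0,0],[0,0,0],[0,0,0],[0,0,0],[0,0,0],[0,0,0],[0,0,0]])

```text
clock: 34.8
position: [0.5047, -0.3955, 0.1063]
ee_rot: [3.141, -0.0, 0.002]
force: [-0.3, -0.5, -3.0]
width: 0.53
gripper_force: 11.9
```

```bash
python3 - <<'E'
from look import *
t,s,x=look("p6.png",(380,130,490,260),(370,220,480,370),None)
E
```

```text
t 34.8 pos [ 0.5047 -0.3955  0.1063] F [-0.3 -0.5 -3. ]
zoom 3.6363636363636362 off (380, 130)
zoom 3.6363636363636362 off (370, 220)
```

View pics/p6.png

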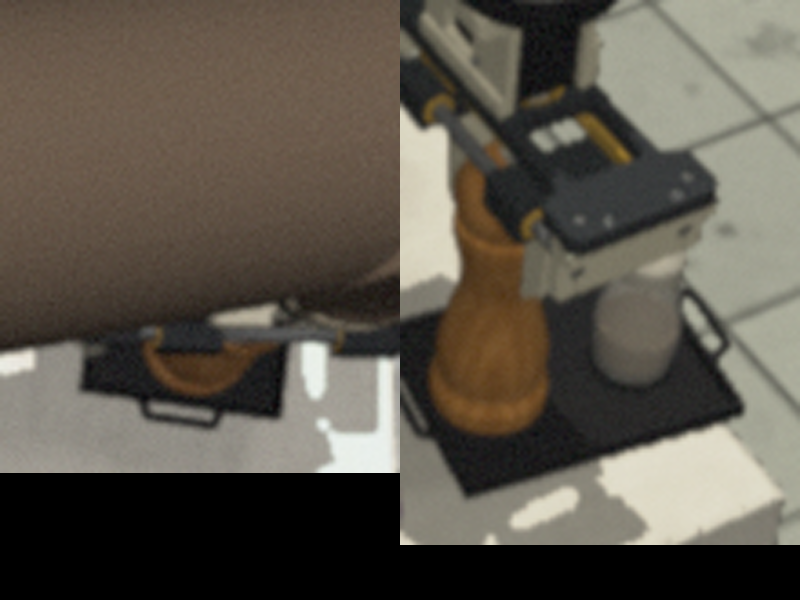

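Emit:
carry_out(claw=[3,3,3,3,3,3,3], delta_pos=[[0.3,0,0],[0,0,0.3],[0,0,0.2],[0,0,0.1],[0,0,0.1],[0,0,0.05],[0,0,0]], angular=[[0,0,0],[0,0,0],[0,0,0],[0,0,0],[0,0,0],[0,0,0],[0,0,0]])

```text
clock: 35.6
position: [0.5072, -0.3959, 0.1]
ee_rot: [3.14, -0.002, 0.002]
force: [-4.8, 3.8, 16.2]
width: 0.53
gripper_force: 12.3
```

Emit:
carry_out(claw=[3,3,7,7,7,7,7,7,7,7,7,7,7,7], delta_pos=[[0,0,-0.1],[0,0,-0.05],[0,0,0],[0,0,0],[0,0,0],[0,0,0],[0,0,-1],[0,0,-2],[0,0,-3],[0,0,-3],[0,0,-3],[0,0,-2],[0,0,0],[0,0,0]], angular=[[0,0,0],[0,0,0],[0,0,0],[0,0,0],[0,0,0],[0,0,0],[0,0,0],[0,0,0],[0,0,0],[0,0,0],[0,0,0],[0,0,0],[0,0,0],[0,0,0]])

```text
clock: 37.0
position: [0.5074, -0.395, 0.2398]
ee_rot: [3.141, -0.0, 0.001]
force: [0.0, 0.8, -0.2]
width: 0.763
gripper_force: 0.0
```

```bash
python3 - <<'E'
from look import *
t,s,x=look("p7.png",(380,130,490,260),(310,130,480,370),None)
E
```

```text
t 37.0 pos [ 0.5074 -0.395   0.2398] F [ 0.   0.8 -0.2]
zoom 3.6363636363636362 off (380, 130)
zoom 2.3529411764705883 off (310, 130)
```

View pics/p7.png

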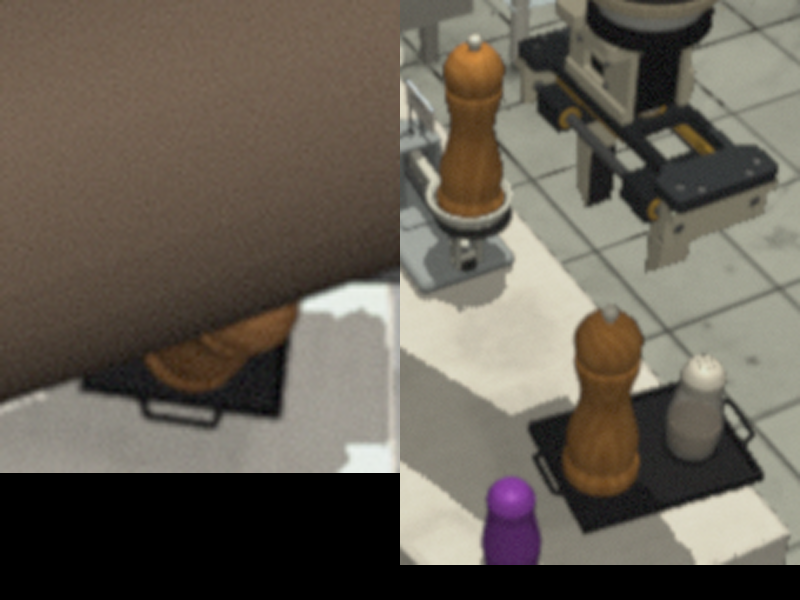

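The heavier mill stands upright on the tray beside the untouched salt shaker. The lighter mill is seated in the sunken right cup, and the gripper is clear of everything.

```bash
python3 -c "
from cell import arm
print(arm.sign_off())"
```

```text
the job is handed in; nothing more can be done
None
```

The job is handed in: the heavier mill (the one that sank in the left cup) stands on the tray's free half beside the salt shaker, and the lighter one is seated in the sunken right cup; the hand-in returned no verdict.

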